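# Fold the bit flap down and shut the repair kit case

## Robot

A 6-joint arm with a two-finger parallel gripper is mounted at the origin on the work surface. World frame = base frame: x ahead of the robot, y to its left, z up, the work surface at z = 0. Lengths are in m, angles in rad, forces in N, time in s.
With the tool pointing down it reaches from about 0.3 to 0.775 m from the base axis. Payload 14.6 kg.
Tool frame: the origin (TCP) lies at the very end of the fingers, on their centre line; the grasp point (between the pads) lies 19 mm behind it; z points along the fingers, y is the line along which they close (so a half turn about z gives the same grasp; the last joint's range is limited). The gripper opens to 94 mm and grips with 3 to 60 N. Pads are 16 mm wide; open, the fingers measure 119 mm over their backs; the gripper's body (75 mm by 177 mm) begins 78 mm behind the grasp point.
Start: joints at [1.04, 0.3, 1.521, -0, 1.321, -0.067], TCP at [0.246, 0.492, 0.185] pointing down, gripper open.
Joint ranges: [-3.03, 3.03], [-0.79, 2.21], [0.23, 2.52], [-1.04, 4.18], [0, 3.07], [-2.55, 2.55]. Speed limits (rad/s): [2.22, 2.22, 2.57, 3.14, 3.14, 3.14].

## Interface

Orientations are given as [roll, pitch, yaw] about the fixed x, y, z axes, in that order (R = Rz(yaw) Ry(pitch) Rx(roll)).
In Python, from station import ctrl gives the robot as it stands.
- The arm moves only by the shell command python3 -m pendant 'ROWS' [OPENING] [FORCE]. ROWS is JSON, a list of rows, each a list of 2 entries, a list of its own where there are three numbers: the shift along the world's x, y, z in cm, then the turn about the world's z in rad. A call has 1 to 20 rows; each row shifts and turns the commanded pose from where the row before left it; what a row does not reach is not made up. A row lasts 1/12 s, in which the tool goes at most 41.7 mm and 7.16 degrees, less where a joint would pass 70% of its speed; a pose out of reach is approached as far as the arm can. A call is refused whole if a number of a shift passes 4.17 or a number of a turn 0.125, either way. A call with a gripper value outside its range is refused whole. OPENING is the opening, from 0 (shut) to 1 (fully open), set as the call begins (- or left out, the last holds). The fingers move at their own pace and stop on an object; FORCE is the grip in N (left out, the last holds). Time passes only in rows, so rows that do not move let the fingers close. It gives the time, the measured TCP pose, the force, the opening and the grip force at its end, in the units of the state.
- ctrl.get_obs(): the state, without advancing time (a new reading comes with each control period).
- ctrl.camera(name): name is "scene" or "side" or "wrist"; returns a dict with "color" (420x560x3 uint8, red, green, blue), "intrinsics" (3x3 intrinsics, pixels), "camera_from_world" (4x4, takes a point from world to camera coordinates). Camera axes: x right, y down, z forward; pixel columns grow to the right and rows downward; lengths in m; the calibration is good to about 2 mm. A picture is of the moment at which its call begins. There is no depth.
- ctrl.hand_in(): hands the job in; it is judged then, once.
The state is a dict: "time_s": time; "qpos": joint angles; "joint_vel": joint speeds; "tau": joint torques, N m; "ee_pos": TCP position; "eef_rot": TCP orientation; "force": force on the tool from outside, world axes, zero at the start; "moment": the same for the moment, N m; "grip_width": finger opening in m; "grip_force": force on a finger pad.
Only numpy, scipy, OpenCV 4.12 (cv2) and the standard library are available. Lean on these libraries where they do the work, as an engineer would, in place of code of your own. Each camera call takes 0.05 s, during which the arm holds its last target. There are 200 camera calls.

## Task

Pack up the open repair kit case on the bench: first push the upright yellow flap all the way down into the case, and only then swing the white lid fully shut over it. Do it with the fingertips or the outside of the fingers: grip and lift nothing, do not shove, lift or tip the case, and leave the pot of tools, the phone, the tape roll and the screwdriver where they are; finish clear of everything.

Things in the scene. Friction and masses are not known exactly. Their poses are not given: they have to be found in the camera images.
- case: blue plastic kit case, open box 170 (its x) x 220 (its y) x 55 mm high, walls 5 mm, about 2 kg filled, standing loose on the bench. Origin: centre of its underside; z up. Its +x side carries the lid hinge (this side points roughly to the robot's right, world -y, within about 35 degrees); its -x side carries the flap hinge. With the lid standing open its top is up to about 230 mm above the bench
- lid (a joint): angle of the white lid, rad: 0 = fully shut, lying on the rim; about 1.6 = standing upright on the case's +x side; stop at 1.9. Stiff friction hinge (0.4 N m, about 3 N at the free edge): the lid stays where it is left and must be pushed the whole way
- lid_hinge (a point): point of the case at mid-length of the lid's hinge line: 85 mm towards the case's +x from its centre, 55 mm above the bench (rim height). The hinge line runs along the case's y. The point's axes are those of the case
- lid_edge (a point): middle of the lid's free edge, on its outer face (the top face when shut): 170 mm from the hinge line. The lid is a flat plate 170 x 220 x 8 mm; an orange tab 50 mm wide and 13 mm long sticks out beyond this edge. The outer face lies 8 mm off the plane through the hinge; shut, it is 63 mm above the bench
- flap (a joint): angle of the yellow flap, rad: 0 = folded down level inside the case; about 1.57 = upright; stop at 1.8. Friction hinge (0.08 N m, about 1 N near its edge): it stays where it is left. It folds towards the lid's side (case +x)
- flap_hinge (a point): point of the case at mid-length of the flap's hinge line: 70 mm towards the case's -x from its centre, 40 mm above the bench (15 mm below the rim). The hinge line runs along the case's y. The point's axes are those of the case
- flap_edge (a point): middle of the flap's free edge, on its outer face (facing the case's -x side when upright, the top face when folded): 85 mm from the hinge line. The flap is a flat plate 85 x 170 x 5 mm with driver bits clipped on its other face; folded, its top face is 42.5 mm above the bench
- pot: bystander: white pot, 72 mm wide, 80 mm high, with three coloured tool handles rising to 125 mm. Origin at the centre of its underside
- phone: bystander: dark phone lying flat, 150 (its x) x 72 x 8 mm. Origin at the centre of its underside
- tape: bystander: roll of yellow tape lying flat, 60 mm wide, 18 mm high. Origin at the centre of its underside
- driver: bystander: green screwdriver lying flat, 150 mm long along its x

How it is judged:
By the outcome, as a careful person would: the job done as asked, in the order asked, and still so for the second after the job is handed in, with the robot touching nothing.
It also fails if it takes over 58 s, if anything falls off the work surface, if the arm or the gripper's body presses on something with over 40 N, if the wrist force passes 120 N, or if a joint passes its speed limit or range.

## Working session

There is one attempt and no reset: what is moved stays moved. The work goes in short steps, Python scripts to look and compute and a shell command to move; the robot and the scene stay as the last step left them, time stands still between calls to the robot, and variables do not carry over. Pictures are saved under pics/ and viewed, at most 10 in all, crops included, and the job is handed in when it is done.

```bash
mkdir -p pics; cat > h.py <<'E'
import numpy as np,cv2,pickle
from station import ctrl
def snap(n,f):
    c=ctrl.camera(n); cv2.imwrite(f'pics/{f}.png',c['color'][:,:,::-1]); pickle.dump(c,open(f'pics/{f}.pkl','wb')); return c
def load(f): return pickle.load(open(f'pics/{f}.pkl','rb'))
def px2z(c,u,v,z):
    T=np.array(c['camera_from_world']);K=np.array(c['intrinsics']);R=T[:3,:3];o=-R.T@T[:3,3]
    d=R.T@np.linalg.inv(K)@[u,v,1.]; return o+d*(z-o[2])/d[2]
def proj(c,p):
    T=np.array(c['camera_from_world']);K=np.array(c['intrinsics'])
    q=(np.atleast_2d(p)@T[:3,:3].T+T[:3,3])@K.T; return q[:,:2]/q[:,2:]
E
python3 - <<'E'
from h import *
a=snap('scene','s0');b=snap('side','d0')
for c in(a,b):
    T=c['camera_from_world'];print(np.round(-T[:3,:3].T@T[:3,3],2),np.round(T[2,:3],2))
o=ctrl.get_obs();print(o['time_s'],o['ee_pos'],o['eef_rot'])
E
```

```text
[ 1.39 -0.23  0.91] [-0.67  0.22 -0.71]
[ 1.03 -0.48  0.71] [-0.44  0.57 -0.7 ]
0.1 [0.24593085 0.4916958  0.18446061] [-3.14062014e+00 -3.51833475e-05  2.67779488e+00]
```

View pics/s0.png

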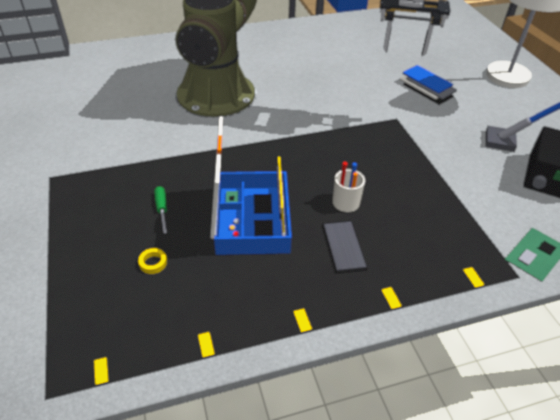

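View pics/d0.png

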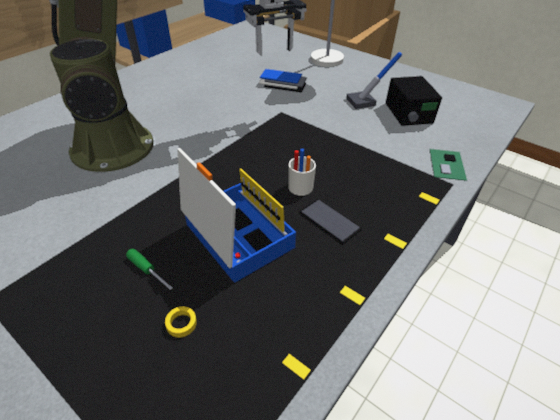

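Scene view: the case is at about (252,210) px with the lid on the left, the flap on the right at about (282,195), the pot at (348,190) and the phone at (345,245). Next I'll zoom in to get corners.

```bash
python3 - <<'E'
from h import *
a=load('s0')['color'][110:260,200:300];b=load('d0')['color'][140:290,165:310]
im=np.hstack([cv2.resize(a,None,fx=3.2,fy=3.2,interpolation=3),cv2.resize(b,None,fx=3.2,fy=3.2,interpolation=3)])
print(im.shape);cv2.imwrite('pics/z0.png',im[:,:,::-1])
E
```

```text
(480, 784, 3)
```

View pics/z0.png

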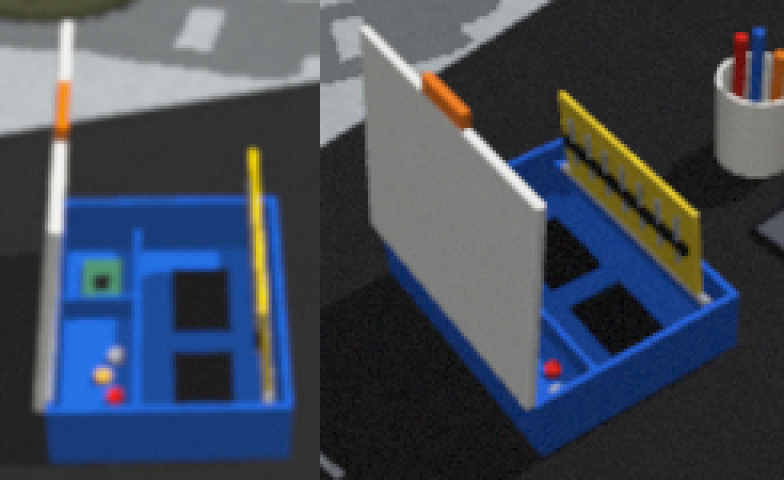

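```bash
cat >> h.py <<'E'
def model(p):
    x,y,w,th,ph=p
    L={}
    for s in(-1,1):
        for sx in(-1,1):
            for z in(0,.055): L[f'c{sx}{s}{int(z>0)}']=[sx*.085,s*.11,z]
        d=np.array([-np.cos(th),0,np.sin(th)]);n=np.array([np.sin(th),0,np.cos(th)])
        L[f'lo{s}']=np.array([.085,s*.11,.055])+.17*d+.008*n
        L[f'li{s}']=np.array([.085,s*.11,.055])+.17*d
        d=np.array([np.cos(ph),0,np.sin(ph)]);n=np.array([-np.sin(ph),0,np.cos(ph)])
        L[f'fo{s}']=np.array([-.07,s*.085,.04])+.085*d+.0025*n
        L[f'fi{s}']=np.array([-.07,s*.085,.04])+.085*d-.0025*n
    R=np.array([[np.cos(w),-np.sin(w),0],[np.sin(w),np.cos(w),0],[0,0,1]])
    return {k:R@v+[x,y,0] for k,v in L.items()}
E
python3 - <<'E'
from h import *
from scipy.optimize import least_squares
a,b=load('s0'),load('d0')
A={'c-1-11':(276,197),'c-111':(292,405),'c-110':(290,460),'c110':(48,462),'lo-1':(61,20),'li-1':(74,20),'fo-1':(258,148),'fi-1':(247,148)}
B={'c-111':(737,293),'c-110':(735,342),'c110':(543,455),'c-1-11':(563,143),'lo-1':(362,30),'lo1':(541,210),'fi-1':(560,97),'fo1':(700,212)}
M=[(a,k,200+u/3.2,110+v/3.2) for k,(u,v) in A.items()]+[(b,k,165+(u-320)/3.2,140+v/3.2) for k,(u,v) in B.items()]
def f(p):
    m=model(p);return np.concatenate([proj(c,m[k])[0]-[u,v] for c,k,u,v in M])
r=least_squares(f,[.6,0,-1.57,1.6,1.57],loss='soft_l1')
print(np.round(r.x,4));
for (c,k,*_),e in zip(M,f(r.x).reshape(-1,2)): print(k,np.round(e,1))
np.save('p.npy',r.x)
m=model(r.x)
for k in('fo-1','fo1','lo-1','lo1','c1-11','c111','c-1-11','c-111'):print(k,np.round(m[k],3))
# pot rim centre, phone corners
print('pot',px2z(a,349,208,0),px2z(a,349,178,.08))
print('phone',[np.round(px2z(a,*q,.008),3) for q in((325,224),(350,223),(365,266),(340,270))])
print('drv',px2z(a,158,188,.01),px2z(a,165,232,.01),'tape',px2z(a,152,261,.01))
E
```

```text
[ 0.5575 -0.0251 -1.814   1.4321  1.5233]
c-1-11 [-1.2  0.2]
c-111 [-0.4  1.1]
c-110 [-0.7 -0.3]
c110 [0.4 0.8]
lo-1 [0.4 0.4]
li-1 [-0.2  0.8]
fo-1 [-0.9  0.5]
fi-1 [0.4 0.6]
c-111 [ 0.6 -0.4]
c-110 [0.2 0.2]
c110 [-0.2  0.2]
c-1-11 [ 1.3 -3.2]
lo-1 [-0.7 -1.8]
lo1 [-0.3 -1.2]
fi-1 [-0.9 -2.4]
fo1 [ 0.4 -0.5]
fo-1 [0.491 0.062 0.125]
fo1 [0.656 0.021 0.125]
lo-1 [ 0.434 -0.066  0.224]
lo1 [ 0.648 -0.119  0.224]
c1-11 [ 0.43  -0.081  0.055]
c111 [ 0.644 -0.134  0.055]
c-1-11 [0.471 0.084 0.055]
c-111 [0.685 0.031 0.055]
pot [0.58508366 0.21775921 0.        ] [0.56080275 0.2173078  0.08      ]
phone [array([0.627, 0.137, 0.008]), array([0.64 , 0.197, 0.008]), array([0.771, 0.179, 0.008]), array([0.766, 0.121, 0.008])]
drv [ 0.39696376 -0.23045125  0.01      ] [ 0.5516378  -0.23420486  0.01      ] tape [ 0.63017936 -0.27384409  0.01      ]
```

```bash
python3 -m pendant '[[[2.4,-2.9,0.4],-0.096],[[2.4,-2.9,0.4],-0.096],[[2.4,-2.9,0],-0.096],[[2.4,-2.9,0],-0.096],[[2.4,-2.9,0],-0.096],[[2.4,-2.9,0],-0.096],[[2.4,-2.9,0],-0.096],[[2.4,-2.9,0],-0.096],[[2.4,-2.9,0],-0.096],[[2.4,-2.9,0],-0.096],[[2.4,-2.9,0],-0.096],[[2.4,-2.9,0],-0.096],[[2.4,-2.9,0],-0.096],[[2.4,-2.9,0],-0.096],[[0,0,0],0],[[0,0,0],0]]' 0
cat >> h.py <<'E'
C=np.array([.5575,-.0251]);EX=np.array([-.241,-.970]);EY=np.array([.970,-.241])
def w(x,y=0): return C+x*EX+y*EY
def flap(ph,r): 
    x=-.07+r*np.cos(ph)-.0025*np.sin(ph);z=.04+r*np.sin(ph)+.0025*np.cos(ph);return [*w(x-.008),z]
def lid(th,r):
    x=.085-r*np.cos(th)+.008*np.sin(th);z=.055+r*np.sin(th)+.008*np.cos(th);return [*w(x+.008),z]
E
python3 - <<'E'
from h import *
print('pre',w(-.11))
L=[flap(p,r) for p,r in zip(np.linspace(1.523,0,11),np.linspace(.075,.06,11))]
print(np.round(np.array(L[0])*100,2));print(np.round(np.diff(L,axis=0)*100,2))
E
```

```text
time_s: 1.43
ee_pos: [0.5824, 0.0845, 0.192]
eef_rot: [-3.14, 0.0, 1.331]
force: [-0.9, -0.9, -0.0]
grip_width: 0.0004
grip_force: 0.0
pre [0.58401 0.0816 ]
[57.6   4.95 11.5 ]
[[-0.27 -1.07 -0.25]
 [-0.25 -1.   -0.41]
 [-0.23 -0.91 -0.55]
 [-0.2  -0.8  -0.68]
 [-0.17 -0.68 -0.78]
 [-0.13 -0.54 -0.86]
 [-0.1  -0.4  -0.91]
 [-0.06 -0.25 -0.94]
 [-0.03 -0.1  -0.95]
 [ 0.01  0.04 -0.93]]
```

```bash
python3 -m pendant '[[[0,0,-2],0],[[0,0,-2],0],[[0,0,-2],0],[[0,0,-1.9],0],[[-0.2,-1.2,0],0],[[-0.2,-1.2,0],0],[[-0.2,-1.1,0],0],[[0,0,0],0]]' && python3 -m pendant '[[[-0.14,-0.54,-0.12],0],[[-0.14,-0.54,-0.12],0],[[-0.12,-0.5,-0.2],0],[[-0.12,-0.5,-0.2],0],[[-0.12,-0.46,-0.28],0],[[-0.12,-0.46,-0.28],0],[[-0.1,-0.4,-0.34],0],[[-0.1,-0.4,-0.34],0],[[-0.08,-0.34,-0.39],0],[[-0.08,-0.34,-0.39],0],[[-0.07,-0.27,-0.43],0],[[-0.07,-0.27,-0.43],0],[[0,0,0],0],[[0,0,0],0]]'; python3 - <<'E'
from h import *
snap('side','d1')
E
```

```text
time_s: 2.1
ee_pos: [0.5762, 0.0488, 0.1155]
eef_rot: [3.14, -0.0, 1.332]
force: [0.0, -0.9, 0.4]
grip_width: 0.0004
grip_force: 0.0
time_s: 3.27
ee_pos: [0.5633, 0.0006, 0.0785]
eef_rot: [-3.141, 0.0, 1.334]
force: [0.1, -0.1, 0.4]
grip_width: 0.0006
grip_force: 0.0
```

View pics/d1.png

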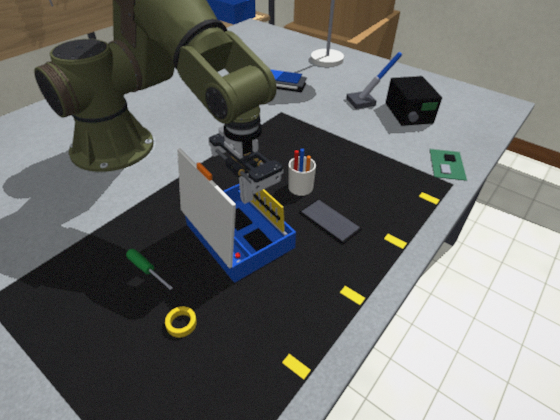

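The flap has started leaning (its edge now runs from 258,190 to 285,220 px). I'll continue the arc.

```bash
python3 -m pendant '[[[-0.05,-0.2,-0.46],0],[[-0.05,-0.2,-0.46],0],[[-0.03,-0.12,-0.47],0],[[-0.03,-0.12,-0.47],0],[[-0.01,-0.05,-0.47],0],[[-0.01,-0.05,-0.47],0],[[0,0,-0.3],0],[[0,0,0],0]]'; python3 -m pendant '[[[0,0,-0.2],0],[[0,0,-0.2],0],[[0,0,0],0],[[0,0,0],0]]'
```

```text
time_s: 3.98
ee_pos: [0.5613, -0.0067, 0.0469]
eef_rot: [-3.14, 0.0, 1.334]
force: [-0.7, -0.8, 0.4]
grip_width: -0.0002
grip_force: 0.0
time_s: 4.32
ee_pos: [0.5616, -0.0067, 0.0438]
eef_rot: [-3.142, -0.0, 1.334]
force: [-0.1, -0.0, 0.0]
grip_width: 0.0005
grip_force: 0.0
```

```bash
python3 -m pendant '[[[0,0,-0.15],0],[[0,0,0],0],[[0,0,0],0]]'; python3 -m pendant '[[[0,0,-0.15],0],[[0,0,0],0],[[0,0,0],0]]'; python3 - <<'E'
from h import *
snap('scene','s1')
a=load('s1')['color'][110:260,190:310];cv2.imwrite('pics/z1.png',cv2.resize(a,None,fx=4,fy=4,interpolation=3)[:,:,::-1])
E
```

```text
time_s: 4.57
ee_pos: [0.5616, -0.0067, 0.0422]
eef_rot: [-3.142, 0.0, 1.334]
force: [-1.5, -0.0, -0.1]
grip_width: 0.0001
grip_force: 0.0
time_s: 4.82
ee_pos: [0.5616, -0.0067, 0.0407]
eef_rot: [-3.142, 0.0, 1.334]
force: [-0.7, -0.0, -0.5]
grip_width: 0.0007
grip_force: 0.0
```

View pics/z1.png

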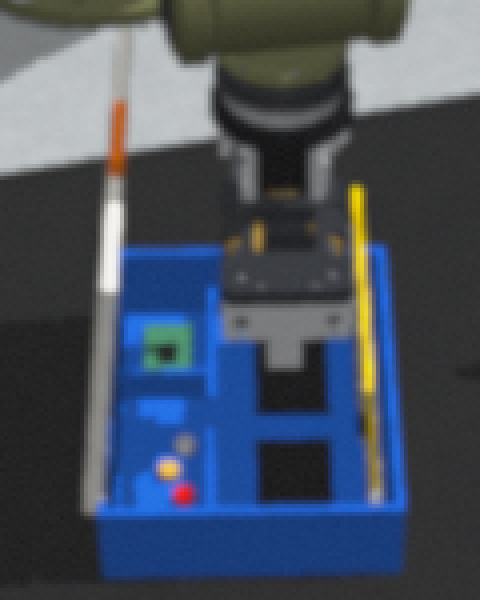

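```bash
python3 - <<'E'
from h import *
a=load('s1');b=load('d1')
print('scene tip',proj(a,[.5616,-.0067,.0407]),'side tip',proj(b,[.5633,.0006,.0785]))
m=model(np.load('p.npy'))
for n,c,u0,v0,s in(('a',a,190,110,4),('b',b,165,140,3.2)):
    for k in m: print(n,k,np.round((proj(c,m[k])[0]-[u0,v0])*s) if n=='a' else np.round(proj(c,m[k])[0]))
im=cv2.resize(b['color'][140:290,165:310],None,fx=4,fy=4,interpolation=3)
for k in m:
    q=(proj(b,m[k])[0]-[165,140])*4; cv2.circle(im,tuple(int(t) for t in q),3,(0,255,0),1)
q=(proj(b,[.5633,.0006,.0785])[0]-[165,140])*4; cv2.circle(im,tuple(int(t) for t in q),3,(255,0,255),-1)
cv2.imwrite('pics/z2.png',im[:,:,::-1])
E
```

```text
scene tip [[259.86395237 207.22258329]] side tip [[246.83394763 207.46957219]]
a c-1-10 [378. 311.]
a c-1-11 [380. 247.]
a c1-10 [115. 315.]
a c1-11 [109. 251.]
a lo-1 [118.  27.]
a li-1 [132.  28.]
a fo-1 [359. 187.]
a fi-1 [350. 187.]
a c-110 [400. 574.]
a c-111 [403. 510.]
a c110 [102. 581.]
a c111 [ 95. 517.]
a lo1 [103. 290.]
a li1 [120. 291.]
a fo1 [375. 390.]
a fi1 [365. 391.]
b c-1-10 [243. 197.]
b c-1-11 [242. 181.]
b c1-10 [187. 224.]
b c1-11 [183. 208.]
b lo-1 [177. 148.]
b li-1 [181. 147.]
b fo-1 [241. 167.]
b fi-1 [239. 168.]
b c-110 [295. 247.]
b c-111 [296. 231.]
b c110 [235. 282.]
b c111 [233. 267.]
b lo1 [234. 204.]
b li1 [238. 203.]
b fo1 [284. 206.]
b fi1 [282. 207.]
```

View pics/z2.png

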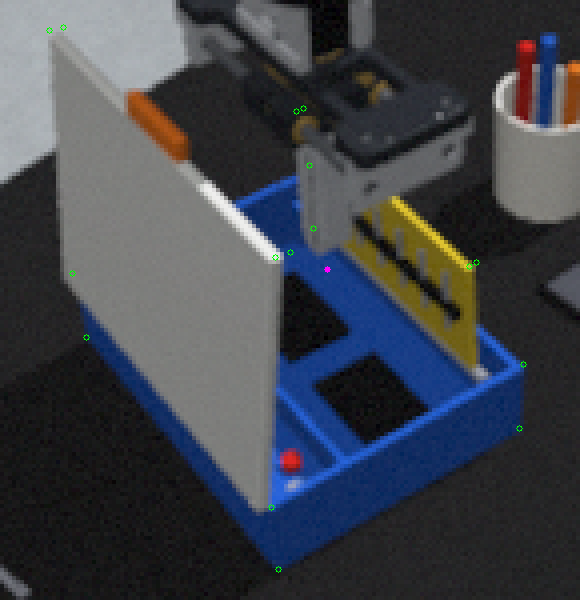

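The flap was not moved (its top is still at 240..283 px in the side view). The finger appears higher in the images than its reported pose, so I'll quantify this numerically from before/after differences.

```bash
python3 - <<'E'
from h import *
snap('side','d2');o=ctrl.get_obs();p=np.array(o['ee_pos']);print(p,o['eef_rot'])
for f,g in(('s0','s1'),('d0','d2')):
    a,b=load(f),load(g);t=proj(b,p)[0];print(g,t)
    for q in ([0,0,.02],[0.0125,0,0],[-.0125,0,0],[0,.008,0],[0,-.008,0]): print(np.round(proj(b,p+q)[0]-t,1),end=' ')
    print()
    u,v=t.astype(int)
    for r in range(v-16,v+8): print(r,' '.join('%02x%02x%02x'%tuple(x) for x in b['color'][r,u-9:u+10]))
E
```

```text
[ 0.56166677 -0.00673624  0.04076508] [3.14153810e+00 1.23268093e-05 1.33381365e+00]
s1 [259.85653306 207.22556202]
[-0. -6.] [1.4 3.6] [-1.4 -3.6] [ 3.2 -0.6] [-3.2  0.6] 
191 595b5f 636467 717375 787a7b 7a7b7d 7a7c7e 797c7d 7a7c7d 7a7c7d 797b7d 7a7c7d 797a7d 7a7b7d 7a7b7d 7a7c7e 7c7d7e 7a7b7e 7b7d7e 7b7b7e
192 6a707a 70747a 78797b 7b7c7e 7a7b7d 7a7b7d 7a7c7d 7a7c7d 7c7d7e 7b7c7e 7b7c7d 797c7c 7a7b7c 7b7d7e 7b7c7d 7b7d7e 7a7b7d 797c7d 7a7c7d
193 6d788b 747a87 777a80 797c7e 787a7c 797a7c 78797a 7a7c7d 7a7b7d 7b7c7d 7b7c7d 7c7d7f 7a7c7d 7b7c7e 7a7b7e 7a7c7d 797a7b 787a7c 767778
194 647291 67728d 6a7185 6a707c 6a6d72 6c6e70 6f7070 737577 787a7c 7b7c7d 797b7d 797a7c 7b7c7e 7b7d7f 797a7c 717273 6b6c6d 69696c 646466
195 465e95 495e94 4b5d8d 4a5678 4c505f 4f4f52 5a5b5c 6d6d6f 77787b 7b7b7e 79797c 7b7c7e 7b7c7e 7a7b7e 757678 5f6061 4b4d4e 454646 414343
196 28519a 284e98 2a4c91 294174 2c344f 313237 4e4f50 6b6b6e 77787a 7a7b7d 7b7c7f 7a7b7d 7b7b7e 7b7b7e 757577 565658 363536 262627 242424
197 1c4c9c 1d4b9b 1b4791 1d3b74 1f2b4b 2e2f34 4c4d4f 6c6c6e 77787b 7b7b7e 7a7b7d 7b7c7e 7b7b7e 7c7d7f 757
[... 5038 characters left out ...]
f 112c5a 10377d
223 1f1f21 0e1012 0b0a0d 10090c 0a0c0c 100e12 0f0f11 171716 0e0a11 0c0c10 130f13 121112 141514 0f0d11 000308 131015 0e172c 102c62 153a82
224 1c181c 0f0c0f 161719 131113 0d0f10 090d0d 171b1b 181619 0e0909 111010 181616 0e110e 0d0d0e 040407 0d1528 172d5c 0f316c 163a7e 194088
225 1a1a1b 161619 171316 120e14 121013 121414 0e0f0c 161414 030709 130e14 0c0e12 111616 09172b 16295a 12326e 19397f 1b3e89 123986 163d85
226 1a1a1a 100d10 100f12 110c11 141717 121110 0f0f12 111111 0c0f0f 121112 08152a 0f2858 14336f 193b80 193d87 123882 193c87 1a3d87 193d87
227 1a1c22 0c110e 0b120e 0d0d0e 141111 090508 0d0c10 0f0d11 0a0d27 172d5a 173570 1d3d80 183c88 193f87 1a3e88 133b85 153c88 163c87 143c85
```

```bash
python3 - <<'E'
from h import *
from scipy.optimize import least_squares
a,b=load('s0'),load('d0')
A={'c-1-11':(276,197),'c-111':(292,405),'c-110':(290,460),'c110':(48,462),'lo-1':(61,20),'li-1':(74,20),'fo-1':(258,148),'fi-1':(247,148)}
B={'c-111':(737,293),'c-110':(735,342),'c110':(543,455),'c-1-11':(563,143),'lo-1':(362,30),'lo1':(541,210),'fi-1':(560,97),'fo1':(700,212)}
M=[(a,k,200+u/3.2,110+v/3.2) for k,(u,v) in A.items()]+[(b,k,165+(u-320)/3.2,140+v/3.2) for k,(u,v) in B.items()]
for free in(0,1):
    def f(p):
        m=model(p[:5]);return np.concatenate([proj(c,m[k]+[0,0,p[5]*free])[0]-[u,v] for c,k,u,v in M])
    r=least_squares(f,[.6,0,-1.57,1.6,1.57,0],loss='soft_l1');print(np.round(r.x,4),r.cost)
    print(np.round(f(r.x).reshape(-1,2),1).tolist())
E
python3 -m pendant '[[[0,0,3],0],[[0,0,3],0],[[0,0,3],0],[[0,0,3],0],[[0.7,3,0],0],[[0.7,3,0],0],[[0.8,2.9,0],0],[[0,0,0],0]]'
```

```text
[ 0.5575 -0.0251 -1.814   1.4321  1.5233  0.    ] 10.203096711294375
[[-1.2, 0.2], [-0.4, 1.1], [-0.7, -0.3], [0.4, 0.8], [0.4, 0.4], [-0.2, 0.8], [-0.9, 0.5], [0.4, 0.6], [0.6, -0.4], [0.2, 0.2], [-0.2, 0.2], [1.3, -3.2], [-0.7, -1.8], [-0.3, -1.2], [-0.9, -2.4], [0.4, -0.5]]
[ 0.5558 -0.0242 -1.8115  1.4329  1.5281 -0.0025] 9.694292521374994
[[-1.1, 0.3], [-0.2, 1.1], [-0.5, -0.4], [0.9, 0.9], [0.5, 0.8], [-0.1, 1.2], [-0.7, 0.7], [0.6, 0.8], [0.2, -0.3], [-0.2, 0.1], [-0.2, 0.2], [1.0, -2.9], [-0.8, -1.2], [-0.4, -0.9], [-1.1, -2.2], [0.2, -0.4]]
time_s: 5.58
ee_pos: [0.5841, 0.0863, 0.1608]
eef_rot: [3.141, -0.001, 1.337]
force: [-0.8, 0.2, -0.3]
grip_width: 0.0005
grip_force: 0.0
```

The case is on the bench (fitted z is about 0), so the whole gripper sits about 29 mm higher than reported. I'll redo the push with that correction.

```bash
python3 -m pendant '[[[0,0,-2.5],0],[[0,0,-2.5],0],[[0,0,-2.4],0],[[-0.2,-1.2,0],0],[[-0.3,-1.2,0],0],[[-0.3,-1.2,0],0],[[0,0,0],0]]' && python3 -m pendant '[[[-0.14,-0.54,-0.12],0],[[-0.14,-0.54,-0.12],0],[[-0.12,-0.5,-0.2],0],[[-0.12,-0.5,-0.2],0],[[-0.12,-0.46,-0.28],0],[[-0.12,-0.46,-0.28],0],[[-0.1,-0.4,-0.34],0],[[-0.1,-0.4,-0.34],0],[[-0.08,-0.34,-0.39],0],[[-0.08,-0.34,-0.39],0],[[0,0,0],0],[[0,0,0],0]]'; python3 - <<'E'
from h import *
snap('side','d3');snap('scene','s3')
a=load('s3')['color'][110:260,190:310];b=load('d3')['color'][140:290,165:310]
cv2.imwrite('pics/z3.png',cv2.resize(np.hstack([a,b]),None,fx=3,fy=3,interpolation=3)[:,:,::-1])
E
```

```text
time_s: 6.17
ee_pos: [0.576, 0.0436, 0.0886]
eef_rot: [3.139, -0.0, 1.332]
force: [-0.7, 0.3, -0.7]
grip_width: 0.0003
grip_force: 0.0
time_s: 7.17
ee_pos: [0.5642, 0.0014, 0.0598]
eef_rot: [-3.141, 0.0, 1.334]
force: [-0.0, 0.2, 1.0]
grip_width: 0.0001
grip_force: 0.0
```

View pics/z3.png

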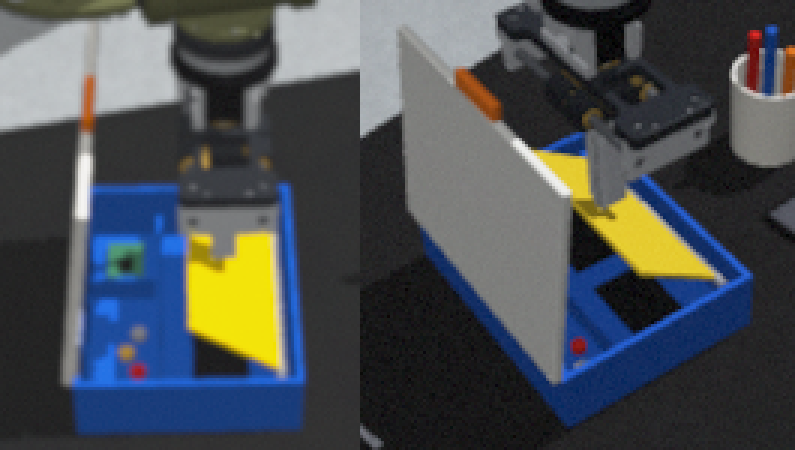

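Now the flap is folding under the fingertip (contact at about 605,205 in the right crop), roughly half way. I'll continue down.

```bash
python3 -m pendant '[[[-0.07,-0.27,-0.43],0],[[-0.07,-0.27,-0.43],0],[[-0.05,-0.2,-0.46],0],[[-0.05,-0.2,-0.46],0],[[-0.03,-0.1,-0.47],0],[[-0.03,-0.1,-0.47],0],[[0,0,-0.47],0],[[0,0,-0.47],0],[[0,0,-0.4],0],[[0,0,0],0],[[0,0,0],0]]'; python3 -m pendant '[[[0,0,-0.3],0],[[0,0,0],0],[[0,0,0],0]]';python3 -m pendant '[[[0,0,-0.2],0],[[0,0,0],0],[[0,0,0],0]]'
```

```text
time_s: 8.18
ee_pos: [0.5616, -0.01, 0.0217]
eef_rot: [3.141, 0.0, 1.334]
force: [-14.3, 0.3, 31.7]
grip_width: 0.0004
grip_force: 15.7
time_s: 8.43
ee_pos: [0.5619, -0.01, 0.0212]
eef_rot: [3.14, 0.0, 1.334]
force: [-28.3, -1.0, 59.8]
grip_width: 0.0003
grip_force: 30.5
time_s: 8.68
ee_pos: [0.5621, -0.01, 0.0209]
eef_rot: [3.139, 0.0, 1.334]
force: [-38.2, -0.1, 80.2]
grip_width: 0.0004
grip_force: 40.5
```

```bash
python3 -m pendant '[[[0,0,0.7],0],[[0,0,1],0],[[0,0,2],0],[[0,0,2.8],0],[[0,0,2.8],0],[[0,0,2.8],0],[[0,0,2.8],0],[[0,0,2.8],0],[[0,0,2.8],0],[[0,0,2.8],0],[[0,0,0],0],[[0,0,0],0]]'; python3 - <<'E'
from h import *
snap('side','d4');snap('scene','s4')
m=model(np.load('p.npy')*[1,1,1,1,0])
ims=[]
for f,u,v,w_ in(('s4',190,110,120),('d4',165,140,145)):
    c=load(f);im=cv2.resize(c['color'][v:v+150,u:u+w_],None,fx=3,fy=3,interpolation=3).copy()
    for k in m: cv2.circle(im,tuple(int(t) for t in (proj(c,m[k])[0]-[u,v])*3),2,(255,0,255) if k[0]=='f' else (0,255,0),1)
    ims.append(im)
cv2.imwrite('pics/z4.png',np.hstack(ims)[:,:,::-1])
E
```

```text
time_s: 9.68
ee_pos: [0.5619, -0.0098, 0.2484]
eef_rot: [3.14, -0.0, 1.334]
force: [0.2, -0.1, -1.1]
grip_width: 0.0008
grip_force: 0.0
```

View pics/z4.png

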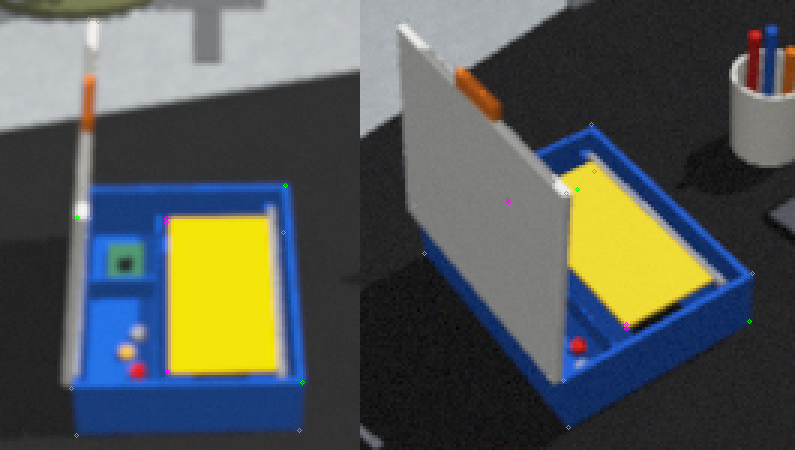

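Flap lies level: its edge matches the folded-model marks at (168,217)/(168,373), and the case has not moved. The contact height gives a tip offset of about 21 mm. Next, the lid.

```bash
python3 -m pendant '[[[-0.7,-2.8,0.5],0],[[-0.7,-2.8,0],0],[[-0.7,-2.8,0],0],[[-0.7,-2.8,0],0],[[-0.8,-3,0],0],[[0,0,-2.7],0],[[0,0,-2.7],0],[[0,0,-2.2],0],[[0,0,0],0],[[0,0,0],0]]'; python3 - <<'E'
from h import *
L=[np.array(lid(p,r))-[0,0,.021] for p,r in zip(np.linspace(1.432,0,25),np.linspace(.145,.135,25))]
print(np.round(np.array(L[0])*100,2),np.round(L[-1]*100,2));print(np.round(np.diff(L,axis=0)*100,2).tolist())
E
```

```text
time_s: 10.62
ee_pos: [0.5249, -0.1517, 0.1755]
eef_rot: [-3.138, -0.0, 1.334]
force: [0.7, 0.2, 1.2]
grip_width: 0.0003
grip_force: 0.0
[ 53.8  -10.35  17.87] [56.76  1.56  4.2 ]
[[0.21, 0.83, -0.14], [0.2, 0.82, -0.19], [0.2, 0.8, -0.24], [0.19, 0.78, -0.29], [0.19, 0.76, -0.33], [0.18, 0.74, -0.38], [0.18, 0.71, -0.42], [0.17, 0.69, -0.46], [0.16, 0.66, -0.5], [0.16, 0.63, -0.54], [0.15, 0.59, -0.58], [0.14, 0.55, -0.61], [0.13, 0.52, -0.64], [0.12, 0.48, -0.67], [0.11, 0.44, -0.7], [0.1, 0.39, -0.72], [0.09, 0.35, -0.74], [0.08, 0.31, -0.76], [0.07, 0.26, -0.77], [0.05, 0.22, -0.79], [0.04, 0.17, -0.8], [0.03, 0.12, -0.8], [0.02, 0.08, -0.81], [0.01, 0.03, -0.81]]
```

```bash
python3 -m pendant '[[[0.25,1,0.3],0],[[0.25,1,0],0],[[0.25,1,0],0],[[0.25,0.9,0],0],[[0.25,0.9,0],0],[[0.21,0.83,-0.14],0],[[0.2,0.82,-0.19],0],[[0.2,0.8,-0.24],0],[[0.19,0.78,-0.29],0],[[0.19,0.76,-0.33],0],[[0.18,0.74,-0.38],0],[[0.18,0.71,-0.42],0],[[0.17,0.69,-0.46],0],[[0.16,0.66,-0.5],0],[[0.16,0.63,-0.54],0],[[0,0,0],0]]'; python3 -m pendant '[[[0.15,0.59,-0.58],0],[[0.14,0.55,-0.61],0],[[0.13,0.52,-0.64],0],[[0.12,0.48,-0.67],0],[[0.11,0.44,-0.7],0],[[0.1,0.39,-0.72],0],[[0.09,0.35,-0.74],0],[[0.08,0.31,-0.76],0],[[0.07,0.26,-0.77],0],[[0,0,0],0]]'; python3 - <<'E'
from h import *
snap('side','d5');snap('scene','s5')
a=load('s5')['color'][110:260,190:310];b=load('d5')['color'][140:290,165:310]
cv2.imwrite('pics/z5.png',cv2.resize(np.hstack([a,b]),None,fx=3,fy=3,interpolation=3)[:,:,::-1])
E
```

```text
time_s: 11.95
ee_pos: [0.556, -0.0285, 0.1432]
eef_rot: [-3.14, -0.0, 1.335]
force: [-0.3, -0.5, -0.9]
grip_width: 0.0004
grip_force: 0.0
time_s: 12.78
ee_pos: [0.5655, 0.0096, 0.0808]
eef_rot: [-3.139, 0.001, 1.334]
force: [1.4, 0.2, -0.6]
grip_width: 0.0003
grip_force: 0.0
```

View pics/z5.png

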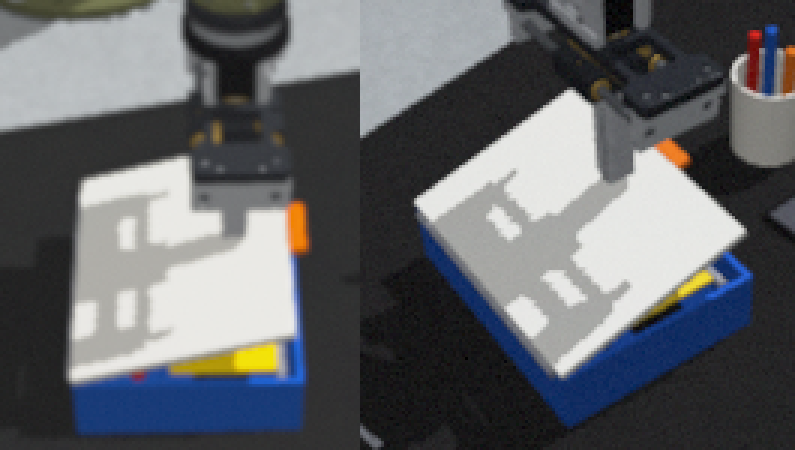

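The lid has followed to roughly 0.3 rad, with the finger near its tab (615,180) and the flap still down. Finishing the press.

```bash
python3 -m pendant '[[[0.05,0.22,-0.75],0],[[0.04,0.17,-0.75],0],[[0.03,0.12,-0.75],0],[[0.02,0.08,-0.75],0],[[0,0,-0.6],0],[[0,0,-0.2],0],[[0,0,0],0],[[0,0,0],0]]'; python3 -m pendant '[[[0,0,-0.15],0],[[0,0,0],0],[[0,0,0],0]]'
```

```text
time_s: 13.55
ee_pos: [0.5675, 0.015, 0.0446]
eef_rot: [-3.141, 0.0, 1.334]
force: [0.1, -0.4, -0.4]
grip_width: 0.0005
grip_force: 0.0
time_s: 13.8
ee_pos: [0.5677, 0.015, 0.0434]
eef_rot: [3.141, 0.0, 1.334]
force: [0.6, -0.4, -0.0]
grip_width: 0.0005
grip_force: 0.0
```

```bash
for i in 1 2; do python3 -m pendant '[[[0,0,-0.15],0],[[0,0,0],0],[[0,0,0],0]]' | egrep 'ee_pos|force'; done
```

```text
ee_pos: [0.5678, 0.0151, 0.0427]
force: [-4.5, -0.3, 10.6]
grip_force: 4.9
ee_pos: [0.568, 0.0151, 0.0425]
force: [-10.9, 0.1, 24.9]
grip_force: 12.3
```

Firm contact at 25 N, at the expected shut height (0.0425 + 0.021 = 0.0635 m). Retreating and checking.

```bash
python3 -m pendant '[[[0,0,0.6],0],[[0,0,1],0],[[0,0,2.5],0],[[0,0,3],0],[[0,0,3],0],[[0,0,3],0],[[0,0,3],0],[[-2,3,0],0],[[-2,3,0],0],[[-2,3,0],0],[[-2,3,0],0],[[0,0,0],0],[[0,0,0],0],[[0,0,0],0]]'; python3 - <<'E'
from h import *
snap('side','d6');snap('scene','s6')
m=model(np.load('p.npy')*[1,1,1,0,0])
ims=[]
for f,u,v,w_ in(('s6',140,110,250),('d6',120,130,250)):
    c=load(f);im=cv2.resize(c['color'][v:v+200,u:u+w_],None,fx=1.6*2,fy=1.6*2,interpolation=3).copy()
    for k in m:
        if k[0]!='f': cv2.circle(im,tuple(int(t) for t in (proj(c,m[k])[0]-[u,v])*3.2),3,(255,0,255) if k[0]=='l' else (0,200,0),1)
    ims.append(im[:, :, :])
cv2.imwrite('pics/z6.png',cv2.resize(np.vstack(ims),None,fx=.46,fy=.46,interpolation=cv2.INTER_AREA)[:,:,::-1])
E
```

```text
time_s: 15.47
ee_pos: [0.488, 0.1348, 0.2016]
eef_rot: [3.141, -0.0, 1.334]
force: [-0.6, 0.3, 0.6]
grip_width: 0.0009
grip_force: 0.0
```

View pics/z6.png

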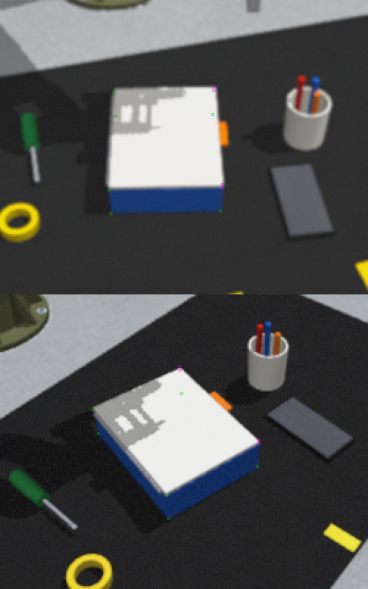

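The lid is shut, its edge corners match the closed-model marks, and the case and the other objects have not moved. The gripper is clear.

```bash
python3 -c "
from station import ctrl
print(ctrl.hand_in())"
```

```text
the job is handed in; nothing more can be done
None
```

The flap was pushed down level first and the lid then shut fully over it; the case, pot, phone, tape and screwdriver look unmoved in the images, the arm is clear, and the job was handed in at about 15.6 s, after one harmless missed push because the tool sits about 21 mm higher than it reports and one high press on the folded flap (about 89 N at the wrist, limit 120 N).

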